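# Tuck a cover plate under the lapped flap and hold it down

### The job

Close the square opening in the scooter deck section: take the loose cover plate by its fin and slide its leading edge squarely about 25 mm under the lapped flap without lifting the flap, so that the plate covers the whole opening. Finish while still gripping the fin and pressing the plate flat on the deck with about 10 N: do not let go. Leave the bearing, the black plug and the cell pack alone.

Things in the scene. Friction and masses are not known exactly. Their poses are not given: they have to be found in the camera images.
- plate: Loose steel cover plate, 130 (x) by 100 (y) by 4 mm, 0.15 kg. Origin: centre of the underside. Its leading edge (to be tucked) is at x = +65 mm, trailing edge at x = -65. Upright grip fin on top: 40 mm long along x, 12 mm thick along y, centred at x = -15, y = 0, its top 35 mm above the underside. Starts flat on the bench, fin up, leading edge roughly away from the robot.
- plate_nose (a point): Middle of the plate's leading edge, on the underside. Keep the plate level, its underside 1 to 3 mm over the deck, as it goes under the flap.
- plate_fin (a point): Point on the plate's fin to grip: mid length and mid thickness, 27 mm above the plate's underside (23 mm above its top face, 8 mm below the fin's top).
- deck: Fixed aluminium deck section, 230 (x) by 160 (y) mm, flat top 20 mm above the bench. Origin: on the bench under the centre of its 70 x 70 mm opening; it reaches from x = -80 to +150 mm. +x points to the flap, roughly away from the robot. Two rails 9 mm high, x = 40 to 150, inner faces at y = +-59, carry the flap; the slot below it, 118 mm wide and 9 mm high, is open at -x, empty to x = 130.
- bay (a point): Centre of the opening at the level of the deck's top face (20 mm above the bench); axes as the deck's. When the plate is home its origin lies about here.
- flap (a joint): Hinge of the lapped flap, rad: 0 = down on the rails (its start), positive = front edge lifted. The flap is dark sheet steel, 100 mm long, 158 mm wide, 3 mm thick, 0.12 kg, hinged at deck x = 143 mm, 30.5 mm above the bench; it swings up freely and falls shut. Its front edge is at deck x = 40 mm, its top 32 mm above the bench.
- flap_lip (a point): Middle of the flap's front edge, on its underside: 9 mm above the deck's top face when the flap is down.
- bearing: Ball bearing lying on the bench, 47 mm across, 14 mm high; origin at the centre of its underside. Bystander.
- plug: Black cable plug housing lying on the bench, 61 by 24 by 14 mm; origin at the centre of its underside. Bystander.
- cells: Pack of three green and blue battery cells lying on the bench, 67 by 55 by 18 mm; origin at the centre of its underside. Bystander.
Mind the look-alikes: they are no part of the job. What is shaped like the plate but red is not meant.

How it is judged:
On the way:
1. the plate's leading edge is under the flap, squarely in line with the opening (x of plate_nose in the frame of bay between 0.053 and 0.085 m and y of plate in the frame of bay between -0.012 and 0.012 m and angle between the x axis of plate and the x axis of bay, either way round below 0.12 rad and z of plate_nose in the frame of bay below 0.009 m), for 0.2 s.
At the end, for the whole second after the job is handed in: Leading edge 13 to 45 mm under the flap, plate within 12 mm sideways and 0.12 rad of the deck's line, flat on it (2.5 mm, 0.04 rad), still, pressed on it with over 4 N, fingers on it with over 3 N; flap down (under 0.03 rad) (x of plate_nose in the frame of bay between 0.053 and 0.085 m and y of plate in the frame of bay between -0.012 and 0.012 m and angle between the x axis of plate and the x axis of bay, either way round below 0.12 rad and z of plate_nose in the frame of bay between -0.003 and 0.0025 m and z of plate in the frame of bay between -0.003 and 0.0025 m and angle between plate's own z axis and vertical below 0.04 rad and contact force between plate and deck above 4 N and contact force between the fingers and plate above 3 N and value of joint flap below 0.03 rad and linear speed of plate below 0.02 m/s); the arm keeps its last pose, push and grip.
It fails at once if the flap is lifted by more than 0.08 rad (8 mm at its front edge) (value of joint flap above 0.08 rad).
It fails at once if the bearing is moved by more than 30 mm (distance of bearing from where it was at the start of the episode above 0.03 m).
It fails at once if the plug is moved by more than 30 mm (distance of plug from where it was at the start of the episode above 0.03 m).
It fails at once if the cell pack is moved by more than 30 mm (distance of cells from where it was at the start of the episode above 0.03 m).
It also fails if it takes over 45 s, if anything falls off the work surface, if the arm or the gripper's body presses on something with over 40 N, if the wrist force passes 120 N, or if a joint passes its speed limit or range.

### The arm

A 6-joint arm with a two-finger parallel gripper is mounted at the origin on a cart in front of the work surface, level with it; the furniture and walls round the work are solid. World frame = base frame: x ahead of the robot, y to its left, z up, the work surface at z = 0. Lengths are in m, angles in rad, forces in N, time in s.
With the tool pointing down it reaches from about 0.275 to 0.875 m from the base axis. Payload 12.5 kg.
Tool frame: the origin (TCP) lies between the finger pads; the fingertips stand 17 mm ahead of it and the grasp point (between the pads) lies 2 mm behind it (tips_ahead is the distance from the TCP to the fingertips, in m); z points along the fingers, y is the direction in which the jaws open and shut (so a half turn about z gives the same grasp; the last joint's range is limited). The gripper opens to 85 mm and grips with 20 to 120 N. Pads are 22 mm wide; open, the fingers measure 114 mm over their backs; the gripper's body (76 mm by 85 mm) begins 54 mm behind the grasp point. The pads swing forward as they close: fully open they stand 13 mm farther back than shut.
Start: joints at [-1.382, 0.351, 1.652, -0, 1.139, -0.085], TCP at [0.149, -0.529, 0.248] pointing down, gripper open.
Joint ranges: [-2.75, 2.75], [-0.79, 2.1], [0.01, 2.65], [-1.57, 4.71], [0.07, 3.14], [-2.87, 2.87]. Speed limits (rad/s): [2.22, 2.22, 2.79, 3.14, 3.14, 3.14].

### API

Orientations are given as a 3x3 rotation matrix whose columns are the frame's x, y, z axes.
In Python, from bench import * gives the robot as it stands. Calls block until the motion is done:
- goto(position, orientation): joint-space move of the TCP to a pose.
- move_l(position, ori=None, v=0.15, f_stop=None): straight line of the TCP; ori=None keeps the orientation; v is the mean speed in m/s. With f_stop (N) it stops when the force on the tool has changed by that much, and returns True; else False.
- move_j(angles): joint-space move.
- set_gripper(opening): finger opening in m; the grip force is fixed at half the most; returns when the fingers have stopped.
- hold(seconds).
- solve_ik(position, orientation): joint angles nearest the present ones, or None.
- read_camera(name): name is "scene" or "top"; returns a dict with "frame" (420x560x3 uint8, blue, green, red), "fx", "fy", "cx", "cy" (pixels), "xyz" and "attitude" of the camera in the world. Camera axes: x right, y down, z forward; pixel columns grow to the right and rows downward; lengths in m; the calibration is good to about 2 mm. A picture is of the moment at which its call begins. There is no depth.
A pose or a line that the arm cannot do raises IKError and nothing moves.
- finish_job(): hands the job in, once; it reports no verdict.
Trained networks look in a picture, given as the dict that the camera call returned (one of the last four; its "shot" number tells which), for a name from the list of things; names that differ only in an ending like _2 or _b are one class to them, and where a whole thing is asked for, a point or a joint stands for the part that bears it (a point fixed in the world has none). Each returns a list of dicts, best first, with "confidence" (0 to 1); they miss things now and then, are a little off and sometimes report something else, mostly with a low value. They report only what shows in the picture. A call takes as long as a camera call. They do not tell look-alikes from the thing itself.
- search_frame(picture, target): "box" ([left, top, right, bottom] in pixels, round what is visible of it).
- landmark_of(picture, target): "position" ([row, column] in pixels: a listed point, or the origin of a listed thing).
Readings, each from a call of its own:
- current_clock(): time.
- current_qpos(): joint angles.
- current_joint_velocities(): joint speeds.
- current_joint_efforts(): joint torques, N m.
- current_tcp_pos(): TCP position.
- current_ee_rot(): TCP orientation.
- current_wrist_force(): force on the tool from outside, world axes, zero at the start.
- current_moment(): the same for the moment, N m.
- current_finger_gap(): finger opening in m.
Only numpy, scipy, OpenCV 4.12 (cv2) and the standard library are available. Lean on these libraries where they do the work, as an engineer would, in place of code of your own. Each camera call takes 0.05 s, during which the arm holds its last target.

## Working session

There is one attempt and no reset: what is moved stays moved. The work goes in short steps, each a Python script; the robot and the scene stay as the last script left them, time stands still between calls to the robot, and variables do not carry over. Pictures are saved under pics/ and viewed, and the job is handed in when it is done.

```bash
mkdir -p pics; ls; cat > h.py <<'E'
from bench import *
import numpy as np, cv2
def ray(p,row,col):
    d=np.array([(col-p["cx"])/p["fx"],(row-p["cy"])/p["fy"],1.0]); d=np.array(p["attitude"])@d
    return np.array(p["xyz"],float),d/np.linalg.norm(d)
def atz(p,row,col,z):
    o,d=ray(p,row,col); return o+d*(z-o[2])/d[2]
def tri(rs):
    A=np.zeros((3,3));b=np.zeros(3)
    for o,d in rs:
        M=np.eye(3)-np.outer(d,d);A+=M;b+=M@o
    x=np.linalg.solve(A,b)
    return x,[np.linalg.norm((np.eye(3)-np.outer(d,d))@(x-o)) for o,d in rs]
def proj(p,X):
    c=np.array(p["attitude"]).T@(np.array(X)-np.array(p["xyz"])); return np.array([p["cy"]+p["fy"]*c[1]/c[2],p["cx"]+p["fx"]*c[0]/c[2]])
E
python3 - <<'E'
from h import *
np.set_printoptions(precision=4,suppress=True)
P={}
for n in ["scene","top"]:
    p=read_camera(n);P[n]=p;cv2.imwrite(f"pics/{n}0.png",p["frame"])
    print(n,p["fx"],p["xyz"],np.array(p["attitude"]).tolist())
    for t in ["plate","plate_fin","plate_nose","deck","bay","flap_lip","bearing","plug","cells"]:
        try: print(t,[(np.round(r["position"],1).tolist(),round(r["confidence"],2)) for r in landmark_of(p,t)])
        except Exception as e: print(t,e)
    print([(np.round(r["box"]).tolist(),round(r["confidence"],2)) for r in search_frame(p,"plate")])
print(current_clock())
E
```

```text
pics
scene 425.6355096050909 [0.0259 0.7229 0.6103] [[-0.7790491359155748, -0.3441947476477066, 0.5240347502989928], [-0.626734518624356, 0.45008921093145204, -0.6361002636124272], [-0.01692001755001523, -0.8239840276940047, -0.5663603403410878]]
plate [([190.8, 317.8], 0.77), ([172.2, 360.4], 0.62)]
plate_fin [([182.4, 315.3], 0.84), ([159.4, 370.6], 0.59)]
plate_nose [([160.3, 342.2], 0.76), ([182.1, 329.4], 0.72)]
deck []
bay [([231.9, 270.8], 0.58)]
flap_lip [([224.3, 262.6], 0.93), ([243.6, 270.2], 0.71)]
bearing [([169.8, 360.8], 0.73), ([219.5, 356.2], 0.72), ([162.5, 341.1], 0.51)]
plug [([178.3, 266.3], 0.63)]
cells [([330.9, 214.4], 0.84)]
[([291.0, 174.0, 346.0, 210.0], 0.72), ([335.0, 157.0, 392.0, 185.0], 0.58)]
top 383.3352760486169 [0.3692 0.1103 0.9658] [[-0.017636710268984102, -0.9790027628492546, 0.20308258611809604], [-0.9998388935303182, 0.017946810423303636, -0.0003146103924080586], [-0.0033366802299471063, -0.2030554168919312, -0.9791615618660116]]
plate [([230.6, 416.1], 0.97), ([218.6, 345.6], 0.97)]
plate_fin [([235.8, 420.5], 0.79), ([215.6, 344.9], 0.77), ([165.4, 324.7], 0.43)]
plate_nose [([217.5, 374.2], 0.77), ([205.0, 412.6], 0.56)]
deck [([232.6, 260.2], 0.7), ([215.7, 261.6], 0.53), ([266.4, 154.5], 0.47)]
bay [([227.1, 257.5], 0.58)]
flap_lip [([215.7, 261.4], 0.6)]
bearing [([274.6, 336.8], 0.74)]
plug [([166.8, 322.9], 0.68)]
cells [([276.5, 334.2], 0.71), ([270.3, 156.6], 0.66)]
[([393.0, 205.0, 436.0, 259.0], 0.77), ([321.0, 200.0, 373.0, 238.0], 0.76)]
1.1
```

```bash
python3 - <<'E'
import cv2,numpy as np
a=cv2.imread("pics/top0.png")[130:310,130:470]
cv2.imwrite("pics/topc.png",cv2.resize(a,None,fx=2.35,fy=2.35,interpolation=cv2.INTER_CUBIC))
a=cv2.imread("pics/scene0.png")[130:370,170:420]
cv2.imwrite("pics/scenec.png",cv2.resize(a,None,fx=2.5,fy=2.5,interpolation=cv2.INTER_CUBIC))
E
```

```text
(no output)
```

View pics/topc.png

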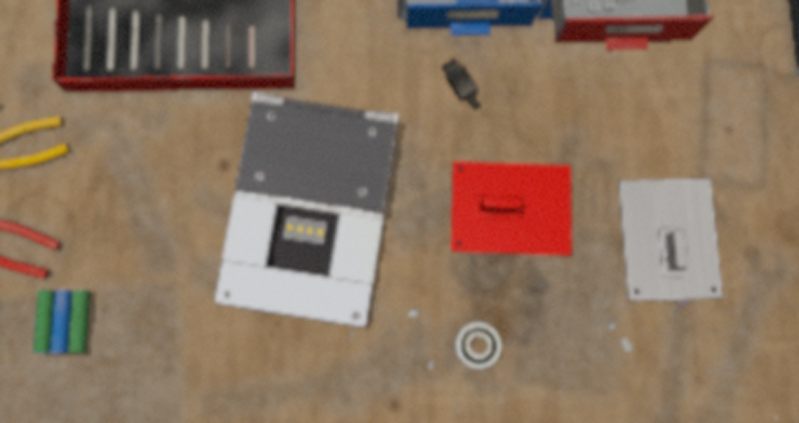

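View pics/scenec.png

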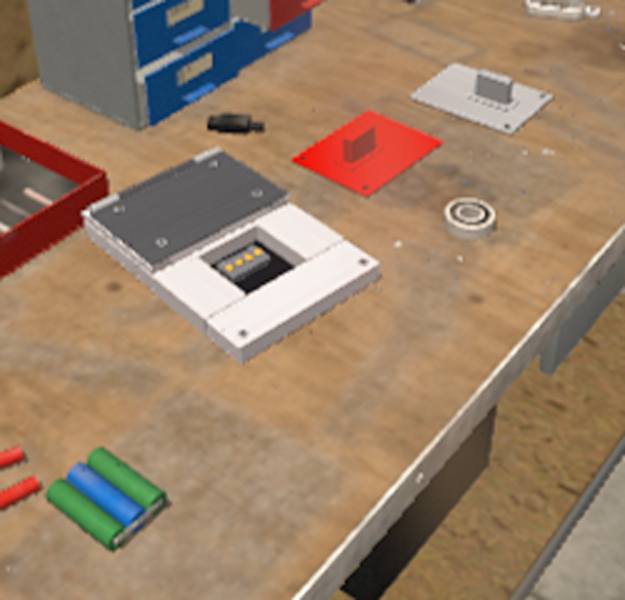

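View pics/top0.png

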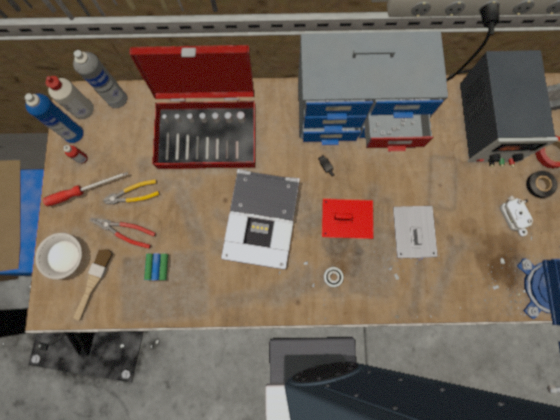

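Two plate-shaped things appear in the top view: grey steel at about (231,416) (row, col) and red at about (219,346). The grey one fits, because it is bare steel and the red one is excluded. Its fin sits nearer the robot, so its leading edge points away. Next I rectify both views to metric planes to measure the plate and the deck.

```bash
cat >> h.py <<'E'
def rect(p,x0,x1,y0,y1,z,s=2000):
    # row 0 = x1 (far), col 0 = y1 (left); s px per m
    W=int((y1-y0)*s);H=int((x1-x0)*s)
    w=[(x1,y1),(x1,y0),(x0,y0),(x0,y1)]
    src=np.float32([proj(p,[x,y,z])[::-1] for x,y in w]);dst=np.float32([[0,0],[W,0],[W,H],[0,H]])
    return cv2.warpPerspective(p["frame"],cv2.getPerspectiveTransform(src,dst),(W,H),flags=cv2.INTER_CUBIC)
E
python3 - <<'E'
from h import *
np.set_printoptions(precision=4,suppress=True)
T=read_camera("top");S=read_camera("scene")
for r,c in [(231,416),(231,258)]: print(atz(T,r,c,0.02))
c=atz(T,231,416,.0)
for n,p in (("t",T),("s",S)):
    im=rect(p,c[0]-.12,c[0]+.12,c[1]-.1,c[1]+.1,0.004,2500);cv2.imwrite(f"pics/pl_{n}.png",im)
    d=atz(T,220,260,.02)
    im=rect(p,d[0]-.15,d[0]+.15,d[1]-.15,d[1]+.15,0.02,2000);cv2.imwrite(f"pics/dk_{n}.png",im)
print(c,d)
a=np.hstack([cv2.imread("pics/pl_t.png"),cv2.imread("pics/pl_s.png")]);cv2.imwrite("pics/pl.png",cv2.resize(a,(800,480)))
a=np.hstack([cv2.imread("pics/dk_t.png"),cv2.imread("pics/dk_s.png")]);cv2.imwrite("pics/dk.png",cv2.resize(a,(800,400)))
E
```

```text
[ 0.5058 -0.2192  0.02  ]
[0.513  0.1741 0.02  ]
[ 0.5087 -0.2261  0.    ] [0.5407 0.1689 0.02  ]
```

View pics/pl.png

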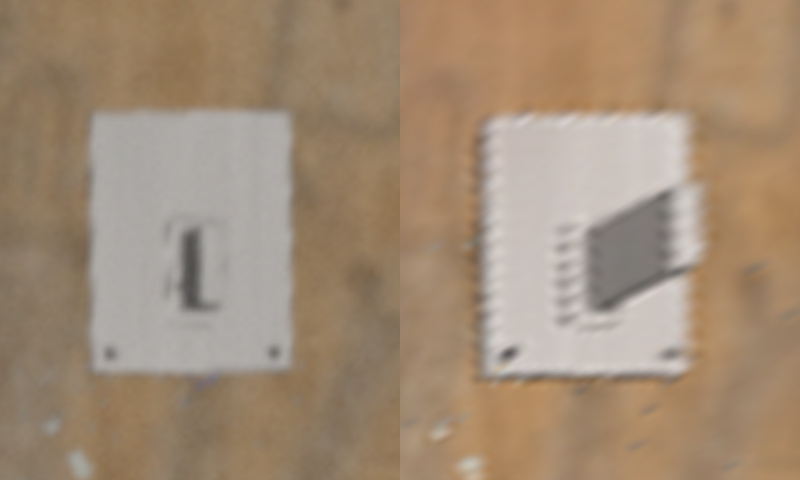

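View pics/dk.png

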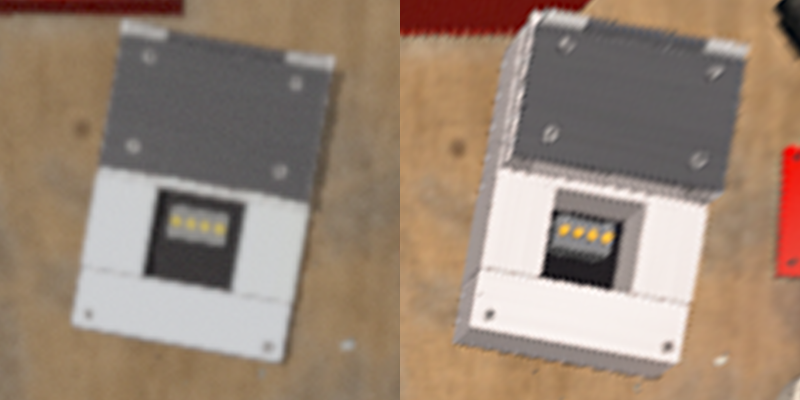

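The rectified top crop confirms the grey plate: 100 x 131 mm, fin set back toward the robot, two holes at the trailing edge, yaw near 0, centre about (0.507, -0.2206). The scene view agrees to about 2 mm. The deck's opening centre is about (0.5115, 0.172) with yaw about -0.173. Next I check the fin's height by triangulation and plan the reach.

```bash
cat >> h.py <<'E'
def Rz(yaw,s=1):
    x=np.array([np.cos(yaw),np.sin(yaw),0])*s;z=np.array([0,0,-1.]);y=np.cross(z,x)
    return np.column_stack([x,y,z])
BAY=np.array([.5115,.172]);BY=-.173
def dk(x,y=0): return BAY+x*np.array([np.cos(BY),np.sin(BY)])+y*np.array([-np.sin(BY),np.cos(BY)])
E
python3 - <<'E'
from h import *
np.set_printoptions(precision=4,suppress=True)
T=read_camera("top");S=read_camera("scene")
ft=[r["position"] for r in landmark_of(T,"plate_fin")];fs=[r["position"] for r in landmark_of(S,"plate_fin")]
for a in ft:
    for b in fs: print(np.round(a),np.round(b),*tri([ray(T,*a),ray(S,*b)]))
for t in ["bay","flap_lip"]:
    print(t,[tri([ray(T,*a["position"]),ray(S,*b["position"])]) for a in landmark_of(T,t) for b in landmark_of(S,t)])
for s in (1,-1):
    for pos,y in (([.492,-.2206,.12],0),([.492,-.2206,.025],0),([*dk(-60),.12],BY),([*dk(-15),.045],BY)):
        print(s,solve_ik(pos,Rz(y,s)))
im=rect(S,.387,.627,-.32,-.12,0.035,2500);cv2.imwrite("pics/fin_s.png",im)
im=rect(T,.387,.627,-.32,-.12,0.035,2500);cv2.imwrite("pics/fin_t.png",im)
cv2.imwrite("pics/fin.png",cv2.resize(np.hstack([cv2.imread("pics/fin_t.png"),cv2.imread("pics/fin_s.png")]),(800,480)))
E
```

```text
[236. 418.] [181. 313.] [ 0.559  -0.1918 -0.0338] [np.float64(0.07770831718140948), np.float64(0.0777083171814095)]
[236. 418.] [159. 371.] [ 0.4865 -0.2198  0.0385] [np.float64(0.0045808079644716814), np.float64(0.004580807964471814)]
[214. 345.] [181. 313.] [ 0.5489 -0.0419  0.034 ] [np.float64(0.000580617295840111), np.float64(0.0005806172958401511)]
[214. 345.] [159. 371.] [ 0.4686 -0.048   0.1369] [np.float64(0.06376001339720938), np.float64(0.06376001339720941)]
bay [(array([0.5146, 0.1742, 0.022 ]), [np.float64(0.0007282598118237918), np.float64(0.0007282598118236755)]), (array([0.52  , 0.1791, 0.0453]), [np.float64(0.010235756702031352), np.float64(0.010235756702031477)]), (array([ 0.7181, -0.237 , -0.3121]), [np.float64(0.12150901247062158), np.float64(0.12150901247062161)]), (array([ 0.7068, -0.1993, -0.237 ]), [np.float64(0.13320511738968044), np.float64(0.13320511738968033)])]
flap_lip []
1 [-0.5078  0.5006  1.787  -0.      0.854   1.0629]
1 [-0.5078  0.6624  1.8159 -0.      0.6633  1.0629]
1 None
1 None
-1 [-0.5078  0.5006  1.787  -0.      0.854  -2.0786]
-1 [-0.5078  0.6624  1.8159 -0.      0.6633 -2.0786]
-1 None
-1 None
```

View pics/fin.png

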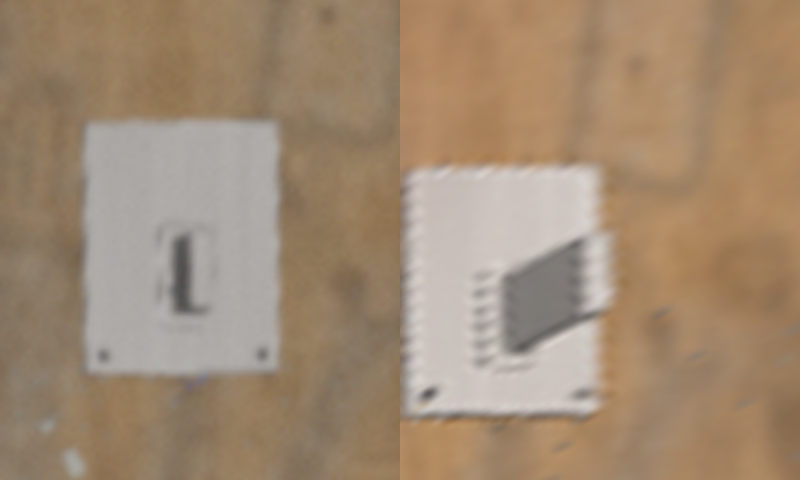

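```bash
python3 - <<'E'
from h import *
np.set_printoptions(precision=4,suppress=True)
for pos,y in (([.45,.18,.2],0),([.45,.18,.12],0),([.45,.18,.12],BY),([.5,.17,.12],BY),([.5,.1,.12],BY),([.49,0,.12],0),([.49,-.1,.12],0),([.45,.18,.3],BY),([.5,.17,.06],0)):
    print(pos,[solve_ik(pos,Rz(y+e,s)) for s in (1,-1) for e in (0,)])
E
```

```text
[0.45, 0.18, 0.2] [array([ 0.2844,  0.2938,  1.8664, -0.    ,  0.9813,  1.8552]), array([ 0.2844,  0.2938,  1.8664, -0.    ,  0.9813, -1.2864])]
[0.45, 0.18, 0.12] [array([ 0.2844,  0.4197,  1.9274, -0.    ,  0.7944,  1.8552]), array([ 0.2844,  0.4197,  1.9274, -0.    ,  0.7944, -1.2864])]
[0.45, 0.18, 0.12] [array([ 0.2844,  0.4197,  1.9274, -0.    ,  0.7944,  2.0282]), array([ 0.2844,  0.4197,  1.9274, -0.    ,  0.7944, -1.1134])]
[0.5, 0.17, 0.12] [array([ 0.2396,  0.4841,  1.8162, -0.    ,  0.8414,  1.9834]), array([ 0.2396,  0.4841,  1.8162, -0.    ,  0.8414, -1.1582])]
[0.5, 0.1, 0.12] [array([ 0.1061,  0.4571,  1.8633, -0.    ,  0.8212,  1.8499]), array([ 0.1061,  0.4571,  1.8633, -0.    ,  0.8212, -1.2917])]
[0.49, 0, 0.12] [array([-0.095 ,  0.4276,  1.914 , -0.    ,  0.8   ,  1.4758]), array([-0.095 ,  0.4276,  1.914 , -0.    ,  0.8   , -1.6658])]
[0.49, -0.1, 0.12] [array([-0.2944,  0.4426,  1.8884, -0.    ,  0.8107,  1.2764]), array([-0.2944,  0.4426,  1.8884, -0.    ,  0.8107, -1.8652])]
[0.45, 0.18, 0.3] [array([ 0.2844,  0.1777,  1.7484, -0.    ,  1.2156,  2.0282]), array([ 0.2844,  0.1777,  1.7484, -0.    ,  1.2156, -1.1134])]
[0.5, 0.17, 0.06] [array([ 0.2396,  0.5855,  1.8398, -0.    ,  0.7163,  1.8104]), array([ 0.2396,  0.5855,  1.8398, -0.    ,  0.7163, -1.3312])]
```

(The None was my unit slip: mm passed as m.) Now approaching and gripping.

```bash
python3 - <<'E'
from h import *
np.set_printoptions(precision=4,suppress=True)
goto([.491,-.2198,.14],Rz(0))
move_l([.491,-.2198,.07],v=.15)
hit=move_l([.491,-.2198,.025],v=.05,f_stop=8)
print(hit,current_tcp_pos(),current_wrist_force())
set_gripper(0)
print(current_finger_gap(),current_wrist_force())
hold(.2)
move_l([.491,-.2198,.14],v=.12)
print(current_finger_gap(),current_wrist_force(),current_clock())
for n in("scene","top"):
    p=read_camera(n);a=p["frame"][130:310,270:480]
    cv2.imwrite(f"pics/g_{n}.png",cv2.resize(a,None,fx=1.9,fy=1.9,interpolation=cv2.INTER_CUBIC))
cv2.imwrite("pics/g.png",np.hstack([cv2.imread("pics/g_scene.png"),cv2.imread("pics/g_top.png")]))
E
```

```text
False [ 0.4912 -0.2199  0.0252] [-1.2567 -0.224   0.1181]
0.010944835920385136 [-0.0933  0.1662  4.4169]
0.011431207550827193 [-0.2679  0.6503 -1.6163] 7.025
```

View pics/g.png

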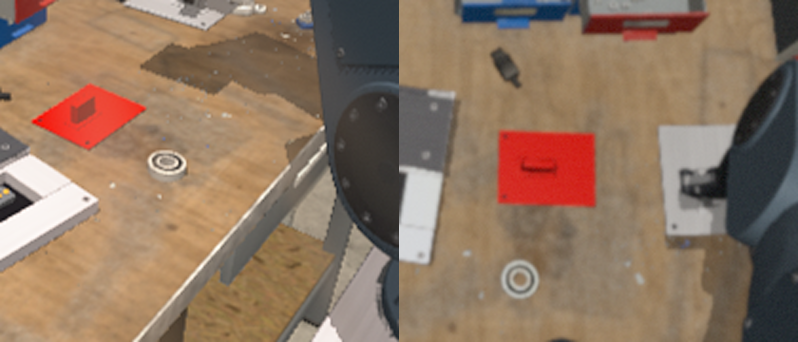

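The pictures show the grey plate hanging from the fingers (gap 11.4 mm, about -1.6 N weight). Carrying it to hover before the flap, then measuring from there.

```bash
python3 - <<'E'
from h import *
np.set_printoptions(precision=4,suppress=True)
goto([.47,-.02,.15],Rz(BY/2))
goto([*dk(-.065),.12],Rz(BY))
move_l([*dk(-.065),.062],v=.1)
print(current_tcp_pos(),dk(-.065),current_wrist_force(),current_clock())
for n in("scene","top"):
    p=read_camera(n);z=.020+.017+.004
    im=rect(p,.36,.66,.03,.33,z,1333);cv2.imwrite(f"pics/h_{n}.png",im)
    a=p["frame"][150:310,190:350]
    cv2.imwrite(f"pics/hr_{n}.png",cv2.resize(a,(400,400),interpolation=cv2.INTER_CUBIC))
cv2.imwrite("pics/h.png",np.hstack([cv2.imread("pics/h_top.png"),cv2.imread("pics/h_scene.png")]))
cv2.imwrite("pics/hr.png",np.hstack([cv2.imread("pics/hr_top.png"),cv2.imread("pics/hr_scene.png")]))
E
```

```text
[0.4479 0.183  0.0624] [0.4475 0.1832] [-0.4114  0.081  -0.7882] 9.5167
```

View pics/h.png

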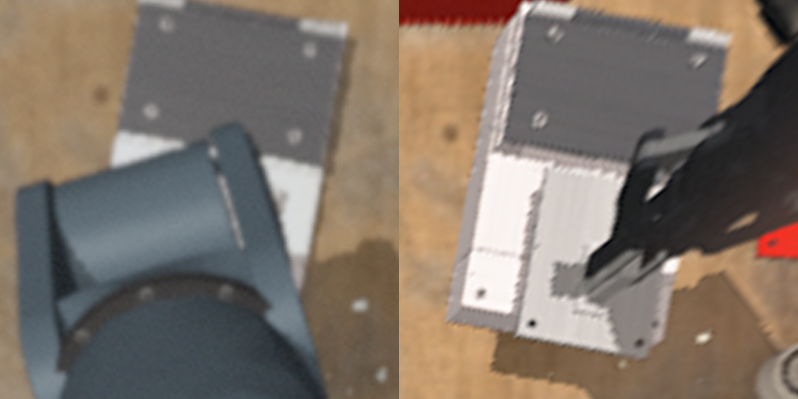

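View pics/hr.png

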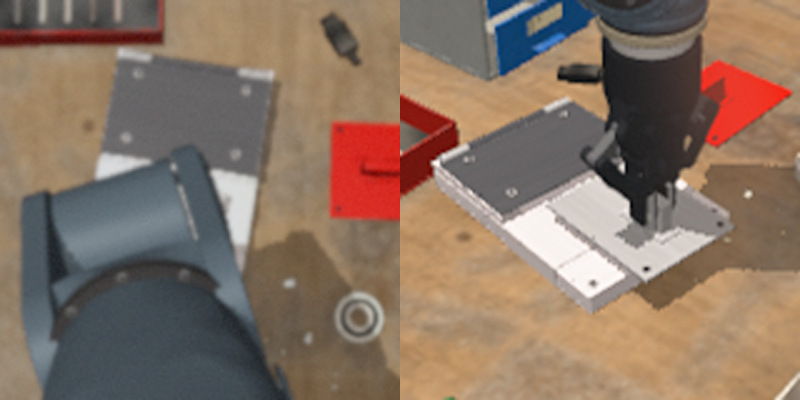

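The scene view puts the plate within 1 mm sideways and 0.01 rad of the deck's line, and about 4 mm further forward than intended. The nose is near deck x = 18 mm, still short of the flap. Touching down to find the deck height.

```bash
python3 - <<'E'
from h import *
np.set_printoptions(precision=4,suppress=True)
x=-.067
move_l([*dk(x),.055],v=.05)
f0=current_wrist_force()
hit=move_l([*dk(x),.040],v=.012,f_stop=4)
t=current_tcp_pos();print(hit,t,f0,current_wrist_force(),current_moment(),current_clock())
p=read_camera("scene")
a=p["frame"][170:270,190:330]
cv2.imwrite("pics/td.png",cv2.resize(a,(784,560),interpolation=cv2.INTER_CUBIC))
im=rect(p,.36,.66,.03,.33,.024,2000);cv2.imwrite("pics/tdr.png",im)
E
```

```text
True [0.4455 0.1835 0.0452] [-0.5714  0.5558 -0.9729] [-1.1224 -0.1533  5.3935] [-0.1062  0.1839 -0.0421] 10.7333
```

View pics/td.png

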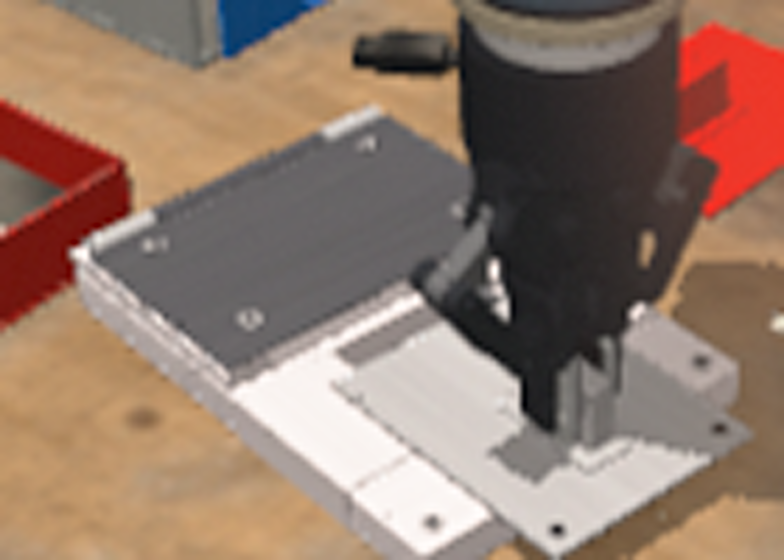

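View pics/tdr.png

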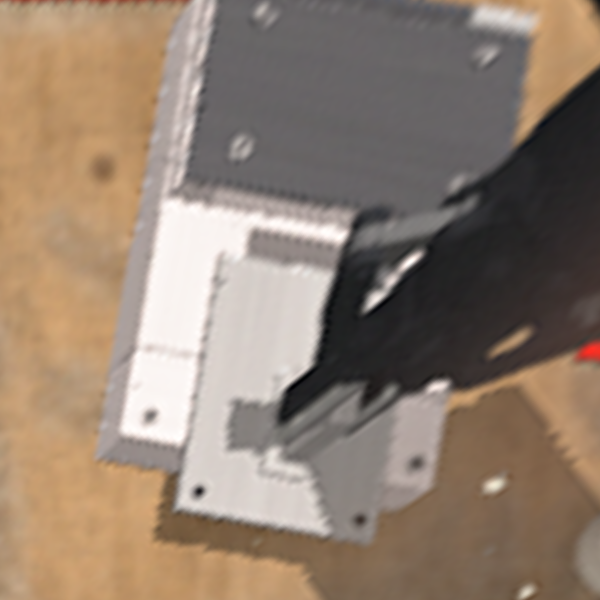

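Touchdown at TCP z = 0.0452, matching the nominal height. Measured relative to the deck, the plate origin is at x about -51 mm and y about +1 mm, with matching yaw. Raising 2 mm and sliding under, with a force guard.

```bash
python3 - <<'E'
from h import *
np.set_printoptions(precision=4,suppress=True)
move_l([*dk(-.067),.0472],v=.02)
print(current_wrist_force(),current_tcp_pos(),current_moment())
hit=move_l([*dk(-.035),.0472],v=.03,f_stop=6)
print(hit,current_wrist_force(),current_tcp_pos(),current_clock())
p=read_camera("scene")
cv2.imwrite("pics/sl.png",cv2.resize(p["frame"][170:270,190:330],(784,560),interpolation=cv2.INTER_CUBIC))
E
```

```text
[-0.0837 -0.5137 -2.4439] [0.4455 0.1835 0.0472] [-0.028   0.0734  0.0482]
False [ 0.4174 -0.2795 -0.5781] [0.4768 0.178  0.0472] 12.2667
```

View pics/sl.png

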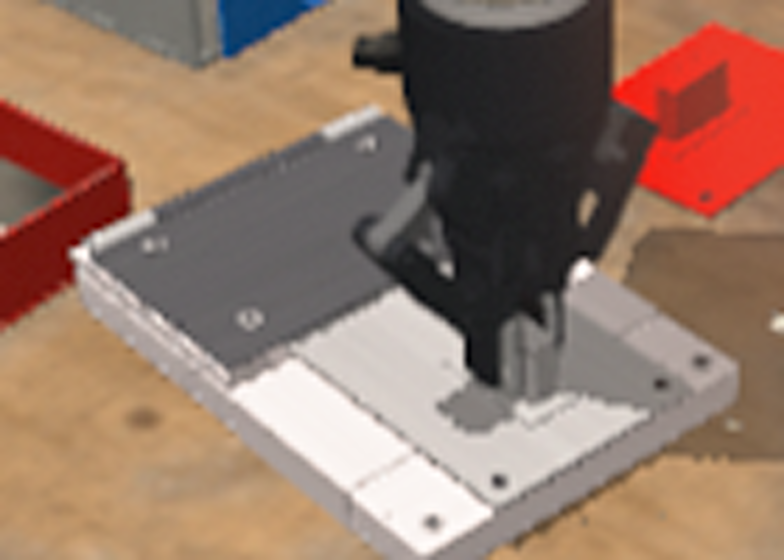

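The plate is at the lip (lip near row 375, col 235; plate's left edge meets it near row 350, col 300), the flap is still flat, and there is no contact force. Sliding home and pressing.

```bash
python3 - <<'E'
from h import *
np.set_printoptions(precision=4,suppress=True)
hit=move_l([*dk(-.015),.0472],v=.025,f_stop=6)
print(hit,current_wrist_force(),current_tcp_pos(),current_clock())
hold(.3)
f0=current_wrist_force()
if not hit:
    h=move_l([*dk(-.015),.040],v=.008,f_stop=10)
    print(h,f0,current_wrist_force(),current_tcp_pos())
    hold(.5);print(current_wrist_force(),current_moment(),current_finger_gap(),current_tcp_pos())
p=read_camera("scene")
cv2.imwrite("pics/ho.png",cv2.resize(p["frame"][170:270,190:330],(784,560),interpolation=cv2.INTER_CUBIC))
cv2.imwrite("pics/hor.png",rect(p,.36,.66,.03,.33,.024,2000))
E
```

```text
False [ 0.6613  0.2316 -1.8075] [0.4966 0.1746 0.0472] 13.2667
True [-0.2189 -0.2029 -2.227 ] [-0.2061 -0.4791  4.8879] [0.4968 0.1746 0.0452]
[-0.2716  0.3197  5.0097] [-0.0232  0.1217  0.0482] 0.01079435792092571 [0.4968 0.1746 0.0452]
```

View pics/ho.png

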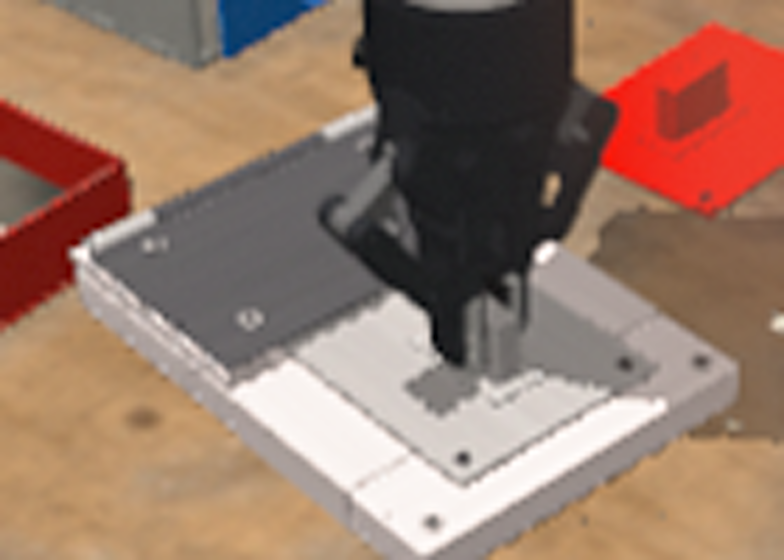

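View pics/hor.png

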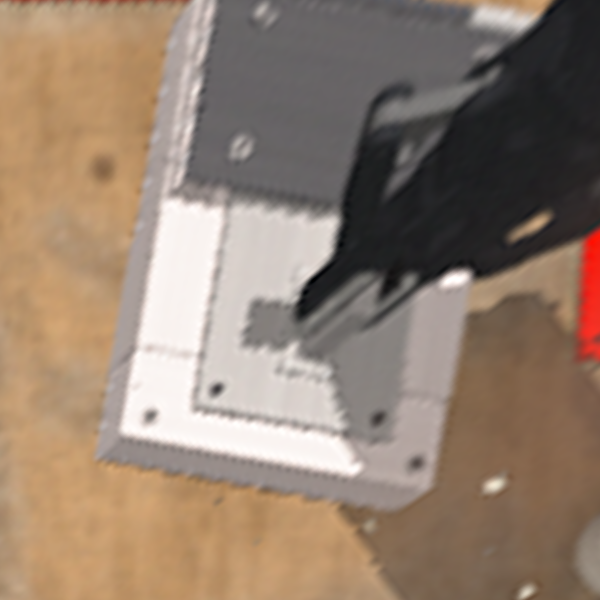

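The flap is flat and the plate is home: origin about x = +1 mm, y = 0, so the nose is about 26 mm under the flap, with matching yaw. Push is about 6.5 N, so I add a little.

```bash
python3 - <<'E'
from h import *
np.set_printoptions(precision=4,suppress=True)
for i in range(4):
    F=np.mean([(hold(.03),current_wrist_force()[2])[1] for _ in range(8)]);print(F,current_tcp_pos()[2])
    if F>7.3: break
    t=current_tcp_pos(); h=move_l([*dk(-.015),t[2]-.003],v=.006,f_stop=max(2,8.5-F)); print(h)
    hold(.3)
F=np.array([(hold(.1),current_wrist_force())[1] for _ in range(10)]);print(F.mean(0),F.std(0),current_moment(),current_finger_gap(),current_tcp_pos(),abs(current_joint_velocities()).max(),current_clock())
p=read_camera("scene")
cv2.imwrite("pics/fi.png",cv2.resize(p["frame"][170:270,190:330],(784,560),interpolation=cv2.INTER_CUBIC))
E
```

```text
5.306916530003391 0.045226874180696555
True
5.743559414980005 0.04523484580841783
True
5.20567118658566 0.0452295182766098
True
5.152264360490065 0.0452218302136659
True
[-1.042  -0.1216  5.4415] [0.3602 0.5742 0.6197] [ 0.0342 -0.0044 -0.0245] 0.011146127225505268 [0.4968 0.1746 0.0452] 0.0018438000052120344 18.6667
```

View pics/fi.png

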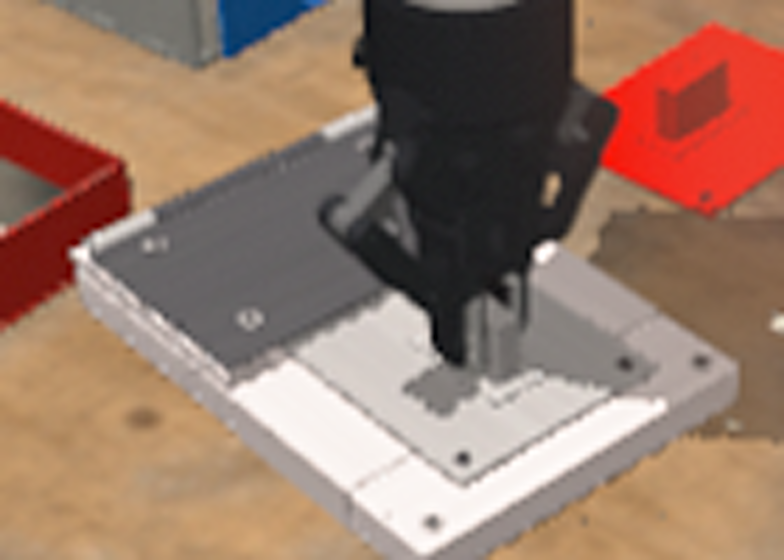

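Force relaxes after each f_stop. I'll step the commanded height in absolute increments instead, with a guard.

```bash
python3 - <<'E'
from h import *
np.set_printoptions(precision=4,suppress=True)
z=.0450
for i in range(10):
    h=move_l([*dk(-.015),z],v=.005,f_stop=12)
    F=np.mean([(hold(.03),current_wrist_force()[2])[1] for _ in range(8)]);print(z,h,F,current_tcp_pos()[2])
    if F>7.7: break
    z-=.0002 
F=np.array([(hold(.1),current_wrist_force())[1] for _ in range(10)]);print(F.mean(0),F.std(0),current_moment(),current_finger_gap(),current_tcp_pos(),current_clock())
p=read_camera("scene")
cv2.imwrite("pics/fi2.png",cv2.resize(p["frame"][170:270,190:330],(784,560),interpolation=cv2.INTER_CUBIC))
E
```

```text
0.045 False 5.56700150340965 0.045224253888587786
0.0448 False 9.001618801919989 0.045240087401210195
[-2.947  -0.8731  8.7298] [0.4499 0.4456 0.419 ] [-0.1054  0.3522  0.0261] 0.011074813372170282 [0.4968 0.1746 0.0452] 20.75
```

View pics/fi2.png

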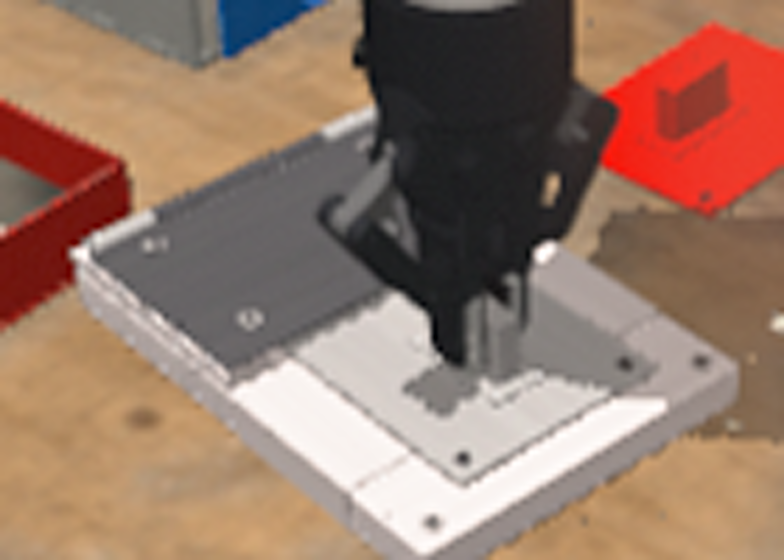

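Steady wrist force of 8.7 N plus about 1.5 N plate weight gives about 10 N on the deck. The picture is unchanged: plate flat, flap down. Handing in.

```bash
python3 -c "
from bench import *
print(finish_job())"
```

```text
the job is handed in; nothing more can be done
None
```

I gripped the grey steel plate by its fin and carried it over to the deck. I found the deck height by touch, then slid the plate under the flap 2 mm clear of the deck. It was handed in still gripped and pressed flat; the job reports no verdict, so these are my own last checks:

- **Position:** the leading edge is about 26 mm under the flap, within about 1 mm sideways and 0.01 rad of the deck's line. This is measured from the scene camera only, because the arm hid the plate in the top view.
- **Flap:** it looked down and flat in every picture, and there was no noticeable contact force during the slide.
- **Force:** the wrist read a steady 8.7 N up, about 10 N on the deck once the plate's weight is added. My first presses settled at only 5 to 5.5 N at the wrist, so I stepped the commanded height down until it held.
- **Grip and time:** the finger gap is 11.1 mm on the fin, and the clock stood at about 21 s.
- **Disagreement:** the two cameras differed by 2 to 3 mm on absolute positions. I used an average for the deck and judged the final fit relative to the deck in one picture.
- **Bystanders:** I did not re-measure the bearing, plug or cell pack at the end. The carry passed at about 0.15 m, well above everything on the bench.

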